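# Knock a bracket out of its die

### The job

The small cast corner bracket is still sunk in the cavity of the die. Push the wedge slide by its red plate until it is wedged fully home, so that the ejector lifts the bracket up out of the cavity; then slide the bracket across the die face onto the aluminium outfeed shelf beside it. Leave it standing upright and wholly on the shelf, with the wedge still home, do not knock the bracket over, and leave the other things on the bench alone.

Things in the scene. Friction and masses are not known exactly. Their poses are not given: they have to be found in the camera images.
- die_set: the die set, screwed to the bench. Origin: on the bench under the cavity's centre; x = direction in which the wedge is pushed home (roughly away from the robot), y to its left, z up. Dark die plate 84x84 mm centred on the origin on blue side walls, flat top face at z = 110.5 mm. Grey base plate 12 mm thick, x -145 to 85, y -58 to 58 mm. Outfeed shelf on its -y side
- cavity (a point): centre of the mouth of the square die cavity, 40x40 mm, in the die face: (0, 0, 110.5) mm in the die set's frame. The cavity's floor is the ejector plate, 38x38 mm, 36.5 mm below the face while the wedge is out
- outfeed (a point): centre of the upper surface of the outfeed shelf, (0, -87, 109.5) mm in the die set's frame. Bright aluminium sheet, 1 mm below the die face, from y = -42 (where it meets the die plate, no rim) to y = -132 mm, 84 mm wide in x; rims 3 mm thick on its three outer sides stand 7 mm above it
- wedge_slide (a joint): travel of the steel wedge slide along the die set's +x in its dovetail ways: 0 = drawn out (the start), 0.075 m = home, stopped solid. It needs about 6 N to move, does not spring back and holds the ejector where it is. The ejector plate rises in proportion, 37 mm over the 75 mm, and ends 0.5 mm above the die face
- push_plate (a point): point on the front face (to the die set's -x) of the wedge's upright red push plate, 85 mm above the bench. The plate is 10 mm thick, 44 mm wide in y and reaches from 14 to 106 mm above the bench. Drawn out, this face is at x = -155 mm in the die set's frame; home, at x = -80 mm, with 28 mm between the plate's back and the die plate
- bracket: light grey cast corner bracket in the cavity, 36x36x36 mm, about 55 g: 5 mm base, upright wall on its +x side, triangular ribs on its +y and -y sides. Origin: centre of its underside; axes as the die set's at the start, 2 mm play all round. At the start its top is level with the die face, so it cannot be gripped round the outside; raised, it stands at face level
- caliper: steel caliper lying flat, 215 mm long. Leave alone
- finished_bracket: a larger loose corner bracket, 42 mm, standing on the bench at the left; not part of the job. Leave alone
- hex_key: black L-shaped hex key, 101x35x6 mm. Leave alone
- offcut: short piece of T-slot aluminium profile, 40x85x40 mm. Leave alone
- marker: red and white marker pen, 137 mm long. Leave alone
There are look-alikes about, which are no part of the job. What is shaped like the bracket but blue is not meant.

How it is judged:
By the outcome, as a careful person would: the job done as asked, in the order asked, and still so for the second after the job is handed in, with the robot touching nothing.
It also fails if it takes over 43 s, if anything falls off the work surface, if the arm or the gripper's body presses on something with over 40 N, if the wrist force passes 120 N, or if a joint passes its speed limit or range.

### The arm

A 6-joint arm with a two-finger parallel gripper is mounted at the origin on a cart in front of the work surface, level with it; the furniture and walls round the work are solid. World frame = base frame: x ahead of the robot, y to its left, z up, the work surface at z = 0. Lengths are in mm, angles in rad, forces in N, time in s.
With the tool pointing down it reaches from about 300 to 775 mm from the base axis. Payload 14.6 kg.
Tool frame: the origin (TCP) lies at the very end of the fingers, on their centre line; the grasp point (between the pads) lies 19 mm behind it (grip_point_offset is the distance from the TCP to the grasp point, in mm); z points along the fingers, y is the line along which they close (so a half turn about z gives the same grasp; the last joint's range is limited). The gripper opens to 94 mm and grips with 3 to 60 N. Pads are 16 mm wide; open, the fingers measure 119 mm over their backs; the gripper's body (75 mm by 177 mm) begins 78 mm behind the grasp point.
Start: joints at [-1.372, 0.3, 1.521, -0, 1.321, -0.067], TCP at [144.468, -530.677, 174.346] pointing down, gripper open.
Joint ranges: [-3.03, 3.03], [-0.79, 2.21], [0.23, 2.52], [-1.04, 4.18], [0, 3.07], [-2.55, 2.55]. Speed limits (rad/s): [2.22, 2.22, 2.57, 3.14, 3.14, 3.14].

### API

Orientations are given as [roll, pitch, yaw] about the fixed x, y, z axes, in that order (R = Rz(yaw) Ry(pitch) Rx(roll)).
In Python, from cell import read_state, camera, camera_info, sign_off, grip_point_offset gives the robot as it stands.
- The arm moves only by the shell command python3 -m handwheel 'ROWS' [FORCE]. ROWS is text: rows parted by semicolons, each of 5 numbers parted by spaces: the shift along the world's x, y, z in units of 40 mm (1.0 is 40 mm), then the turn about the world's z in units of 5 degrees (1.0 is 5 degrees), then the closure, from 0 (fully open) to 1 (shut). In form: dx dy dz yaw gripper; .... A call has 1 to 12 rows; each row shifts and turns the commanded pose from where the row before left it; what a row does not reach is not made up. A row lasts 1/12 s, in which the tool goes at most 41.7 mm and 7.16 degrees, less where a joint would pass 70% of its speed; a pose out of reach is approached as far as the arm can. A call is refused whole if a number of a shift passes 1 or a number of a turn 1, either way. A call with a gripper value outside its range is refused whole. The fingers move at their own pace and stop on an object; FORCE is the grip in N (left out, the last holds). Time passes only in rows, so rows that do not move let the fingers close. It gives the time, the measured TCP pose, the force, the opening and the grip force at its end, in the units of the state.
- read_state(): the state, without advancing time (a new reading comes with each control period).
- camera(name): name is "scene" or "top" or "wrist"; returns (picture, depth): 480x640x3 uint8, red, green, blue; 480x640 float32, mm along the optical axis (not along the pixel's ray), 0 where there is no reading.
- camera_info(name): a dict with "intrinsics" (3x3 intrinsics, pixels), "k1" (the pictures are not rectified: a ray, as slopes to the right and down, at radius r is drawn at 1 + k1 r^2 times it, then the intrinsics apply), "world_from_camera" (4x4, takes a point from camera to world coordinates). Camera axes: x right, y down, z forward; pixel columns grow to the right and rows downward; lengths in mm; the calibration is good to about 2 mm. A picture is of the moment at which its call begins: read the wrist's pose just before it. camera_info takes no time and is no camera call; for the wrist camera it gives the pose at the moment of the call.
- sign_off(): hands the job in; it is judged then, once.
The state is a dict: "clock": time; "joints": joint angles; "qd": joint speeds; "effort": joint torques, N m; "eef_pos": TCP position; "eef_rot": TCP orientation; "wrist_force": force on the tool from outside, world axes, zero at the start; "moment": the same for the moment, N m; "finger_gap": finger opening in mm; "finger_force": force on a finger pad.
Only numpy, scipy, OpenCV 4.12 (cv2) and the standard library are available. Lean on these libraries where they do the work, as an engineer would, in place of code of your own. Each camera call takes 0.05 s, during which the arm holds its last target. There are 200 camera calls.

## Working session

There is one attempt and no reset: what is moved stays moved. The work goes in short steps, Python scripts to look and compute and a shell command to move; the robot and the scene stay as the last step left them, time stands still between calls to the robot, and variables do not carry over. Pictures are saved under pics/ and viewed, at most 12 in all, crops included, and the job is handed in when it is done.

```bash
mkdir -p pics; cat > h.py <<'E'
import numpy as np,cv2
from cell import *
def shot(n,f):
    i=camera_info(n);p,d=camera(n);cv2.imwrite('pics/'+f,p[:,:,::-1]);np.savez('pics/'+f+'.npz',d=d,p=p,K=i['intrinsics'],k1=i['k1'],T=i['world_from_camera'])
def pos(f,u,v,z=None):
    a=np.load('pics/'+f+'.npz');K=a['K']
    q=cv2.undistortPoints(np.array([[[u,v]]],float),K,np.array([float(a['k1']),0,0,0,0]))[0,0]
    # depth median
    T=a['T'];r=np.array([*q,1])
    if z is None:
        w=a['d'][int(v)-1:int(v)+2,int(u)-1:int(u)+2];dd=np.median(w[w>0])
    else: dd=(z-T[2,3])/(T[:3,:3]@r)[2]
    return np.round(T[:3,:3]@(r*dd)+T[:3,3],1)
E
python3 -c "
from h import *
shot('top','t.png');shot('scene','s.png');print(read_state())"
```

```text
{'clock': 0.1, 'joints': array([-1.37157073e+00,  3.00441655e-01,  1.52149044e+00,  9.16740126e-06,
        1.32068006e+00, -6.66224699e-02]), 'qd': array([ 0.00097049, -0.00093608, -0.00027119, -0.00129094, -0.00034314,
       -0.00050815]), 'effort': array([-4.31463950e-04, -5.32641864e+01, -3.53283978e+01,  7.08699413e-02,
        2.34992226e-02, -7.12502151e-05]), 'eef_pos': array([ 144.43831988, -530.43559847,  173.84083669]), 'eef_rot': array([-3.14057601e+00, -7.67311898e-05,  2.65845751e-01]), 'wrist_force': array([-0.43076438, -0.90369636, -0.62125532]), 'moment': array([ 0.00439157, -0.00176076, -0.02944682]), 'finger_force': 0.0, 'finger_gap': 94.03154768733907}
```

View pics/t.png

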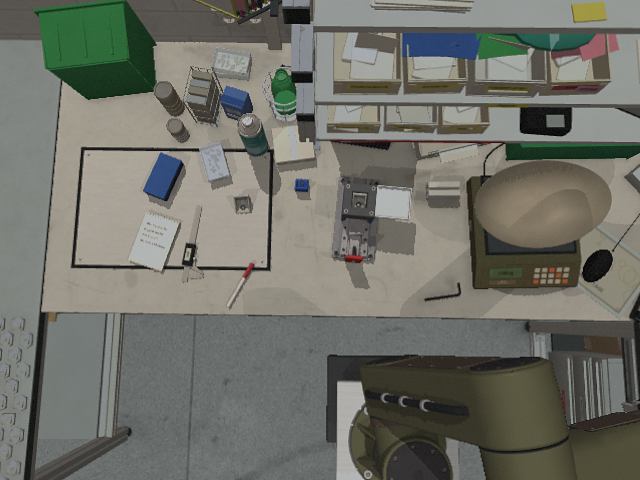

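View pics/s.png

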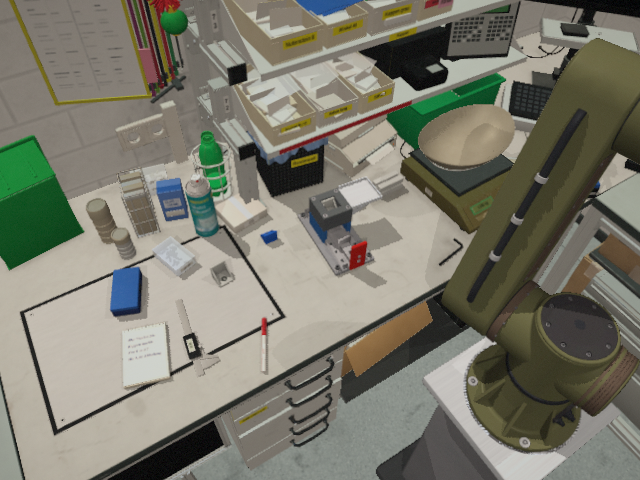

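The top view shows the die cavity at about (360,200), the shelf at (393,202) and the red plate at (354,259). A bin rack stands behind the die. I'll enlarge this area.

```bash
python3 -c "
from h import *
p=cv2.imread('pics/t.png')[130:280,310:470];cv2.imwrite('pics/tc.png',cv2.resize(p,None,fx=5,fy=4.0*1,interpolation=cv2.INTER_CUBIC) if 0 else cv2.resize(p,(640,600),interpolation=cv2.INTER_CUBIC))
for u,v in [(360,200),(393,202),(354,259),(370,70),(370,102),(400,140),(330,155),(443,192)]: print(u,v,pos('t.png',u,v))
print(np.load('pics/t.png.npz')['T'].round(2))"
```

```text
360 200 [628.7 103.9  80.8]
393 202 [617.2  20.8 112.2]
354 259 [469.4 120.   95. ]
370 70 [792.1 113.7 492.3]
370 102 [742.4 110.5 456.1]
400 140 [740.7  19.6 237.3]
330 155 [776.9 184.    0.9]
443 192 [ 662.  -124.2   44.1]
[[ 1.00000e-02 -9.90000e-01  1.50000e-01  3.10940e+02]
 [-1.00000e+00 -1.00000e-02  1.00000e-02  1.99580e+02]
 [-1.00000e-02 -1.50000e-01 -9.90000e-01  1.46781e+03]
 [ 0.00000e+00  0.00000e+00  0.00000e+00  1.00000e+00]]
```

View pics/tc.png

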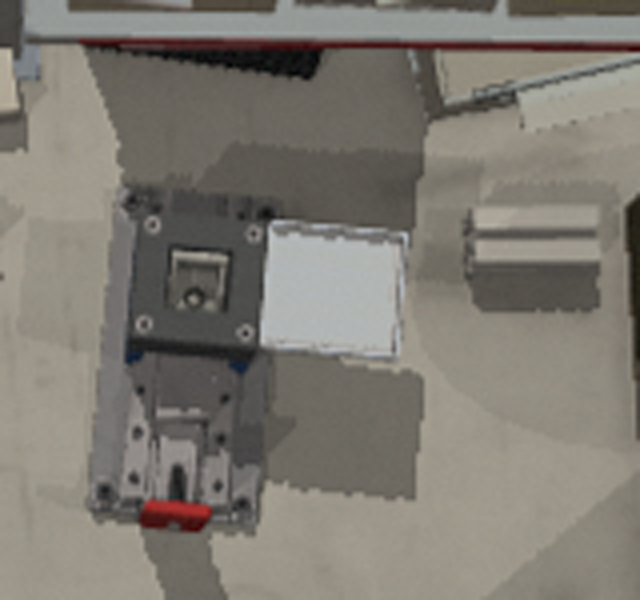

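Enlarged 4x, the crop shows die plate screws at crop pixels (153,224), (254,233), (144,323) and (246,332). The red plate's front top edge runs about (141,524) to (209,530), and the shelf's outer corners are (407,232) and (399,358).

```bash
cat >> h.py <<'E'
E
python3 -c "
from h import *
P=lambda u,v,z:pos('t.png',310+(u-1.5)/4,130+(v-1.5)/4,z)[:2]
s=[P(*a,110.5) for a in [(153,224),(254,233),(144,323),(246,332)]]
c=np.mean(s,0);print(s,c)
x=s[0]+s[1]-s[2]-s[3];y=s[0]+s[2]-s[1]-s[3]
print(np.degrees([np.arctan2(x[1],x[0]),np.arctan2(-y[0],y[1])]))
print('shelf',P(407,232,116.5),P(399,358,116.5))
print('plate',P(143,504,106),P(209,508,106))
th=np.arctan2(x[1]-y[0],x[0]+y[1]);R=np.array([[np.cos(th),-np.sin(th)],[np.sin(th),np.cos(th)]])
print(np.degrees(th));
for q in [(-145,0),(-155,0),(-80,0),(0,0),(0,-87),(-200,0),(0,-135)]: print(q,(c+R@q).round(1))
"
```

```text
[array([659.8, 137.7]), array([654.6,  71.9]), array([594. , 143.1]), array([588.8,  77.2])] [624.3   107.475]
[-4.64832233 -4.51512623]
shelf [654.9 -26.4] [571.8 -20.3]
plate [476.6 142.8] [474.5 100.5]
-4.58170518992705
(-145, 0) [479.8 119.1]
(-155, 0) [469.8 119.9]
(-80, 0) [544.6 113.9]
(0, 0) [624.3 107.5]
(0, -87) [617.4  20.8]
(-200, 0) [424.9 123.5]
(0, -135) [613.5 -27.1]
```

```bash
python3 -m handwheel '.39 .9 0 -.4 1;.39 .9 0 -.4 1;.39 .9 0 -.4 1;.39 .9 0 -.4 1;.39 .9 0 -.4 1;.39 .9 0 -.4 1;.39 .9 0 -.4 1;.39 .9 0 -.4 1;.39 .9 0 -.4 1;.39 .9 0 -.4 1;.39 .9 0 0 1;.39 .9 0 0 1' 10
```

```text
clock: 1.1
eef_pos: [331.8, -96.8, 174.4]
eef_rot: [3.141, -0.0, -0.084]
wrist_force: [1.1, -2.0, -0.6]
finger_gap: 17.5
finger_force: 0.0
```

```bash
python3 -m handwheel '.36 .92 0 0 1;.36 .92 0 0 1;.36 .92 0 0 1;.36 .92 0 0 1;.36 .92 0 0 1;.36 .92 0 0 1;0 0 0 0 1;0 0 -.9 0 1;0 0 -.9 0 1;0 0 -.7 0 1;0 0 0 0 1'; python3 -c "
from h import *
shot('wrist','w1.png')"
```

```text
clock: 2.02
eef_pos: [415.1, 121.4, 69.9]
eef_rot: [3.139, 0.008, -0.083]
wrist_force: [-0.5, -0.5, -0.7]
finger_gap: 0.3
finger_force: 0.0
```

View pics/w1.png

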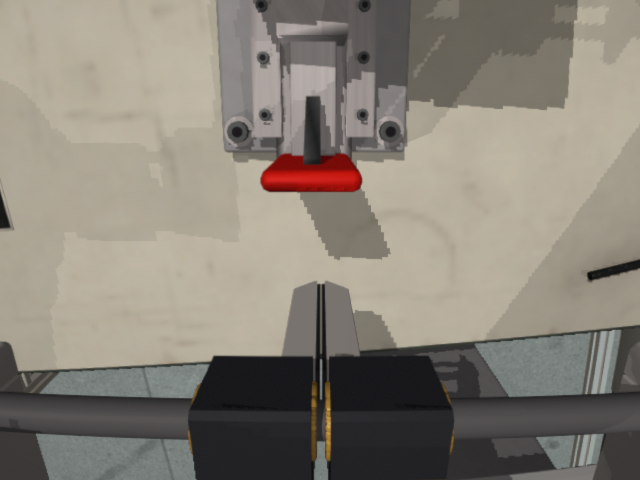

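The wrist view shows the red plate centred at (311,173), with the closed fingertips at (321,285). They are aligned to within about 3 mm.

```bash
python3 -m handwheel '.5 0 .08 0 1;.5 0 0 0 1;.3 -.02 0 0 1;.2 -.02 0 0 1;.2 -.02 0 0 1;.2 -.02 0 0 1;.2 -.02 0 0 1;.2 -.02 0 0 1;.2 -.02 0 0 1;.2 -.02 0 0 1;0 0 0 0 1'
```

```text
clock: 2.98
eef_pos: [527.2, 115.5, 77.5]
eef_rot: [-3.142, -0.0, -0.084]
wrist_force: [0.5, -0.0, 0.9]
finger_gap: 0.5
finger_force: 0.0
```

```bash
python3 -m handwheel '.08 -.006 0 0 1;.08 -.006 0 0 1;.05 0 0 0 1;.05 0 0 0 1;0 0 0 0 1'
```

```text
clock: 3.4
eef_pos: [536.7, 115.3, 77.6]
eef_rot: [-3.142, -0.0, -0.083]
wrist_force: [0.2, -0.7, 0.4]
finger_gap: 0.4
finger_force: 0.0
```

```bash
python3 -m handwheel '.05 0 0 0 1;.05 0 0 0 1;0 0 0 0 1'; python3 -m handwheel '.05 0 0 0 1;.05 0 0 0 1;0 0 0 0 1'
```

```text
clock: 3.65
eef_pos: [540.7, 115.3, 77.6]
eef_rot: [-3.142, -0.0, -0.083]
wrist_force: [0.3, 0.8, -0.1]
finger_gap: 0.5
finger_force: 0.0
clock: 3.9
eef_pos: [544.8, 115.2, 77.5]
eef_rot: [-3.142, -0.0, -0.083]
wrist_force: [0.3, 1.0, 0.5]
finger_gap: 0.4
finger_force: 0.0
```

```bash
python3 -c "
from h import *
shot('wrist','w2.png')"
```

```text
(no output)
```

View pics/w2.png

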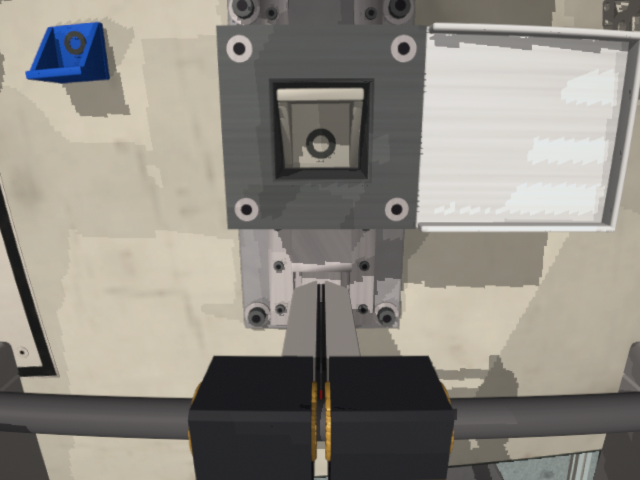

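The wrist view shows the bracket at (321,130), still sunk, and no plate in front of the fingers. There is only a trace of red between them at (321,390). I'll check with the scene camera.

```bash
python3 -c "
from h import *
shot('scene','s2.png')
p=cv2.imread('pics/s2.png')[150:300,270:430];cv2.imwrite('pics/s2c.png',cv2.resize(p,(640,600),interpolation=cv2.INTER_CUBIC))
i=camera_info('wrist');T=np.linalg.inv(i['world_from_camera'])
print(i['world_from_camera'][:3,3])
for q in [(469.8,119.9,106),(544.6,113.9,106),(545,115,77.5)]:
  c=T@np.array([*q,1]);print(q,(i['intrinsics']@(c[:3]/c[2])).round())
"
```

```text
[626.10101505 107.47886958 288.42723123]
(469.8, 119.9, 106) [321. 427.   1.]
(544.6, 113.9, 106) [321. 297.   1.]
(545, 115, 77.5) [319. 275.   1.]
```

View pics/s2c.png

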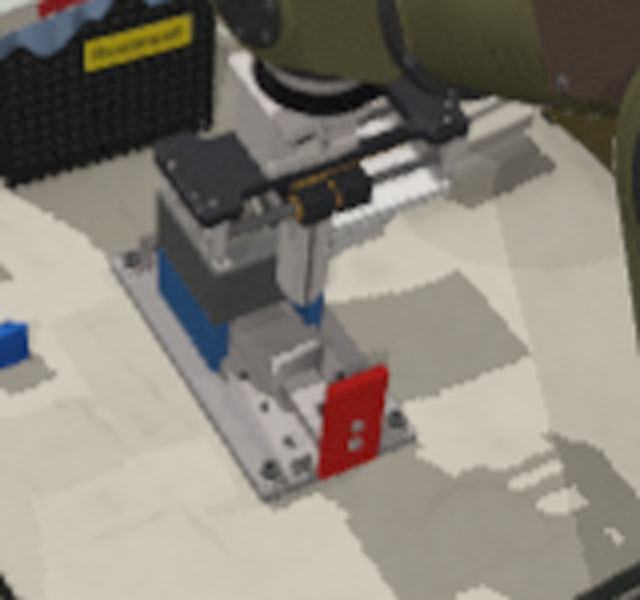

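```bash
python3 -c "
from h import *
for u,v in [(300,297),(295,280),(300,250),(355,375),(350,420)]: print('s2',u,v,pos('s2.png',270+u/4,150+v/4))
for u,v in [(317,286),(317,300),(330,290),(240,130),(320,250)]: print('w2',u,v,pos('w2.png',u,v))
for u,v in [(317,290),(317,310),(311,180)]: print('w1',u,v,pos('w1.png',u,v))
for u,v in [(354,259),(354,262)]: print('t',pos('t.png',u,v))
print(read_state())
"
```

```text
s2 300 297 [537.1 119.2 114.3]
s2 295 280 [537.8 123.6 132.1]
s2 300 250 [536.3 122.7 160.2]
s2 355 375 [473.5 120.6 105.1]
s2 350 420 [468.  124.8  69.2]
w2 317 286 [553.6 115.  113.1]
w2 317 300 [553.6 114.9 128.5]
w2 330 290 [554.3 109.1 120.6]
w2 240 130 [625.4 141.3 111.1]
w2 320 250 [551.7 113.8  53. ]
w1 317 290 [424.1 121.2 109.8]
w1 317 310 [424.1 121.1 129.8]
w1 311 180 [473.  119.6 106.4]
t [469.4 120.   95. ]
t [469.6 115.8  22. ]
{'clock': 4.0, 'joints': array([ 1.42725615e-01,  4.11724823e-01,  1.60711469e+00, -1.23369610e-05,
        1.12281445e+00,  1.79684104e+00]), 'qd': array([ 0.00208782, -0.00140586,  0.00275881,  0.0011282 , -0.0017162 ,
        0.0003568 ]), 'effort': array([-3.48806998e-02, -5.63768935e+01, -3.24171281e+01, -2.42970156e-03,
       -7.59540196e-02, -3.06325644e-03]), 'eef_pos': array([544.50214085, 115.21901784,  77.49419199]), 'eef_rot': array([ 3.14156808e+00,  5.72548262e-05, -8.33137564e-02]), 'wrist_force': array([ 0.92103287, -1.40149212, -0.52897055]), 'moment': array([0.02076081, 0.04159955, 0.00866931]), 'finger_force': 0.0, 'finger_gap': 0.42909856558023957}
```

Both cameras put the closed fingertips about 33 mm above the reported TCP, so they passed over the plate. I'll measure that offset precisely.

```bash
python3 -c "
from h import *
print(grip_point_offset)
for f in ['w1.png','w2.png']:
  for u in (312,316,331): print(f,u,[pos(f,u,v)[2] for v in range(277,292,2)])
"; python3 -m handwheel '0 0 .6 0 1;-.9 .07 .1 0 1;-.9 .07 0 0 1;-.9 .07 0 0 1;-.5 .04 0 0 1;0 0 0 0 .5;0 0 0 0 .5;0 0 0 0 .5'; python3 -c "
from h import *
shot('wrist','w3.png')
for u in range(180,450,6):
  c=[pos('w3.png',u,v) for v in range(275,310,3)]
  c=[q for q in c if abs(q[0]-read_state()['eef_pos'][0])<14]
  if c: print(u,c[0])
"
```

```text
18.8
w1.png 312 [np.float64(0.6), np.float64(0.6), np.float64(1.5), np.float64(104.8), np.float64(107.6), np.float64(108.8), np.float64(111.2), np.float64(113.6)]
w1.png 316 [np.float64(0.6), np.float64(0.9), np.float64(1.3), np.float64(104.4), np.float64(106.0), np.float64(108.8), np.float64(111.0), np.float64(113.1)]
w1.png 331 [np.float64(1.0), np.float64(0.6), np.float64(0.8), np.float64(105.0), np.float64(107.1), np.float64(109.1), np.float64(111.5), np.float64(113.8)]
w2.png 312 [np.float64(35.6), np.float64(35.6), np.float64(36.8), np.float64(112.1), np.float64(114.7), np.float64(116.9), np.float64(119.6), np.float64(121.6)]
w2.png 316 [np.float64(35.9), np.float64(35.1), np.float64(36.2), np.float64(112.0), np.float64(113.6), np.float64(116.3), np.float64(118.8), np.float64(121.1)]
w2.png 331 [np.float64(35.6), np.float64(35.9), np.float64(35.8), np.float64(112.2), np.float64(114.8), np.float64(117.2), np.float64(119.0), np.float64(121.7)]
clock: 4.67
eef_pos: [417.3, 125.3, 105.9]
eef_rot: [-3.141, -0.001, -0.083]
wrist_force: [0.7, 1.4, -0.9]
finger_gap: 17.2
finger_force: 0.0
270 [428.2 144.  162.9]
276 [428.8 142.9 149. ]
282 [428.7 140.5 145.9]
288 [428.4 138.1 142. ]
294 [428.1 135.4 141.8]
300 [426.4 133.  138.1]
342 [425.1 113.5 138.9]
348 [426.2 110.8 142.1]
354 [425.7 108.1 141.5]
360 [425.7 105.7 145.5]
366 [425.5 103.4 148.9]
372 [424.9 102.8 166. ]
```

The offset is a steady +33.5 mm: tip z equals reported z plus 33.5. I'll go 67 mm lower and push.

```bash
python3 -m handwheel '0 -.05 -.6 0 1;0 0 -.6 0 1;0 0 -.48 0 1;.4 0 0 0 1;.4 -.02 0 0 1;.3 -.02 0 0 1;.2 -.02 0 0 1;.2 -.02 0 0 1;.2 -.02 0 0 1;0 0 0 0 1'
```

```text
clock: 5.55
eef_pos: [485.4, 119.1, 37.6]
eef_rot: [3.142, 0.001, -0.084]
wrist_force: [0.6, 0.1, 0.6]
finger_gap: 0.7
finger_force: 0.0
```

```bash
python3 -m handwheel '.2 -.016 0 0 1;.2 -.016 0 0 1;.2 -.016 0 0 1;.2 -.016 0 0 1;.2 -.016 0 0 1'; python3 -m handwheel '0 0 0 0 1'; python3 -c "
from h import *
shot('scene','s3.png')
for v in range(80,110,4): print(v,[pos('s3.png',270+u/4,150+v)[[0,2]] for u in (350,370,390,400)]) if 0 else None
p=np.load('pics/s3.png.npz')['p'].astype(int);m=(p[...,0]>130)&(p[...,1]<60)&(p[...,2]<60)
ys,xs=np.nonzero(m)
q=np.array([pos('s3.png',u,v) for u,v in zip(xs,ys) if 300<u<400 and 200<v<280]);print(len(q),np.median(q,0),np.percentile(q,[5,95],0))"
```

```text
clock: 5.97
eef_pos: [524.0, 115.9, 37.5]
eef_rot: [3.141, 0.003, -0.083]
wrist_force: [-8.1, 1.4, 3.4]
finger_gap: 0.4
finger_force: 4.1
clock: 6.05
eef_pos: [525.2, 115.7, 37.7]
eef_rot: [3.141, 0.001, -0.084]
wrist_force: [-0.7, -0.5, 0.3]
finger_gap: 0.5
finger_force: 0.0
43 [539.6 134.2  88.4] [[535.92 105.54  22.38]
 [543.66 135.89 105.45]]
```

```bash
python3 -m handwheel '.08 -.006 0 0 1;.08 -.006 0 0 1;.08 -.006 0 0 1;.05 0 0 0 1'; python3 -m handwheel '.04 0 0 0 1;.04 0 0 0 1'
```

```text
clock: 6.43
eef_pos: [531.8, 115.2, 37.8]
eef_rot: [3.14, 0.011, -0.083]
wrist_force: [-48.4, -1.2, 30.2]
finger_gap: 0.6
finger_force: 24.3
clock: 6.6
eef_pos: [531.5, 115.1, 37.8]
eef_rot: [3.138, 0.018, -0.083]
wrist_force: [-73.0, -3.5, 46.8]
finger_gap: 0.2
finger_force: 37.3
```

```bash
python3 -m handwheel '.04 0 0 0 1'
```

```text
clock: 6.68
eef_pos: [531.4, 115.1, 37.8]
eef_rot: [3.138, 0.022, -0.083]
wrist_force: [-89.2, -5.8, 56.6]
finger_gap: 0.6
finger_force: 44.6
```

```bash
python3 -m handwheel '-.4 .03 0 0 1;-.6 .05 0 0 1;-.2 0 .5 0 .4;0 0 .9 0 .4;.3 -.02 .9 0 .4;.8 -.06 0 0 .4;.2 0 0 0 .4;0 0 0 0 .4'; python3 -c "
from h import *
shot('wrist','w4.png')"
```

```text
clock: 7.35
eef_pos: [546.1, 115.0, 130.1]
eef_rot: [-3.142, -0.001, -0.084]
wrist_force: [-0.7, 0.8, -0.1]
finger_gap: 37.3
finger_force: 0.0
```

View pics/w4.png

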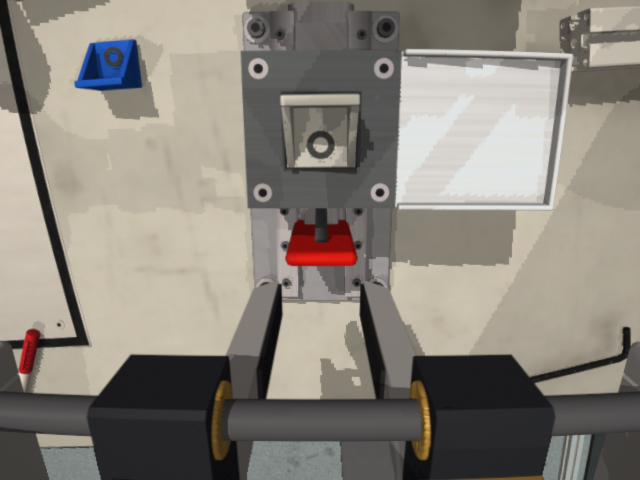

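The wrist view shows the bracket raised, its wall top at (281–361, 94–106), and the wedge home with the red plate at (321,245). Screws are at (258,69), (383,69), (262,193) and (380,193).

```bash
python3 -c "
from h import *
P=lambda u,v,z:pos('w4.png',u,v,z)
s=np.array([P(*a,110.5) for a in [(258,69),(383,69),(262,193),(380,193)]]);print(s,s.mean(0))
print('bracket wall top',pos('w4.png',321,100),P(281,94,147),P(361,94,147),'base',pos('w4.png',335,163))
print('base front corners',P(287,167,116),P(355,167,116))
print('plate',pos('w4.png',321,250),P(321,265,100))
print('shelf',P(545,60,109.5),P(548,203,109.5),P(401,130,109.5), pos('w4.png',480,100),pos('w4.png',565,130))
"
```

```text
[[656.9 137.7 110.5]
 [651.5  72.  110.5]
 [591.  143.3 110.5]
 [585.4  76.8 110.5]] [621.2  107.45 110.5 ]
bracket wall top [636.6 106.1 147.9] [640.7 123.8 147. ] [637.8  88.  147. ] base [604.9 101.1 116.4]
base front corners [604.9 127.2 116. ] [601.8  90.4 116. ]
plate [552.  113.1 102.4] [541.5 113.9 100. ]
shelf [650.8 -16.  109.5] [571.7 -21.6 109.5] [619.2  63.6 109.5] [632.  20. 110.] [606.1 -92.9   1.3]
```

```bash
python3 -m handwheel '.7 -.07 0 0 .45;.7 -.07 0 0 .45;.55 -.06 0 0 .45;0 0 0 0 .45;0 0 0 0 .45'; python3 -c "
from h import *
shot('wrist','w5.png')"
```

```text
clock: 7.82
eef_pos: [622.0, 107.2, 128.9]
eef_rot: [3.141, 0.002, -0.084]
wrist_force: [0.2, 0.9, -0.4]
finger_gap: 51.9
finger_force: 0.0
```

View pics/w5.png

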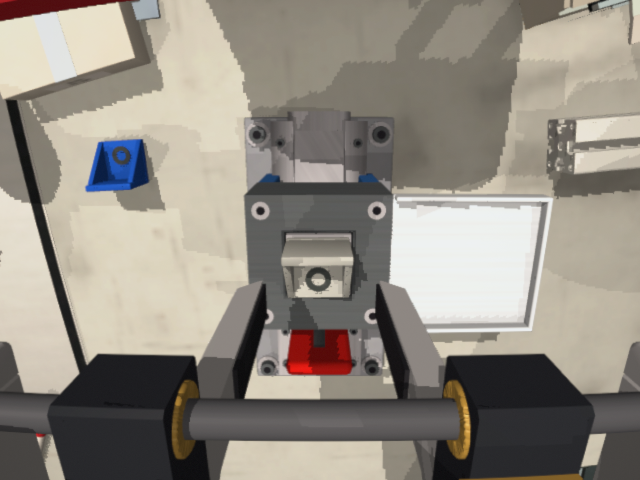

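The wrist view shows the open fingertips at (255,285) and (388,285), straddling the bracket, which is centred at (318,265). I'll descend.

```bash
python3 -m handwheel '0 0 -.4 0 .45;0 0 -.4 0 .45;0 0 -.3 0 .45;0 0 0 0 .45'; 
```

```text
clock: 8.2
eef_pos: [620.8, 107.4, 83.8]
eef_rot: [3.141, 0.004, -0.083]
wrist_force: [0.9, -0.8, -0.6]
finger_gap: 51.3
finger_force: 0.0
```

```bash
python3 -m handwheel '.06 0 -.05 0 .53;0 0 0 0 .53;-.012 -.1 0 0 .53;-.012 -.1 0 0 .53;-.012 -.15 0 0 .53;-.012 -.15 0 0 .53;-.012 -.15 0 0 .53;-.012 -.15 0 0 .53;-.012 -.15 0 0 .53;-.012 -.15 0 0 .53;0 0 0 0 .53'; python3 -c "
from h import *
shot('wrist','w6.png')"
```

```text
clock: 9.12
eef_pos: [621.3, 62.0, 84.3]
eef_rot: [3.141, 0.0, -0.084]
wrist_force: [0.8, 0.8, 0.4]
finger_gap: 44.1
finger_force: 0.0
```

View pics/w6.png

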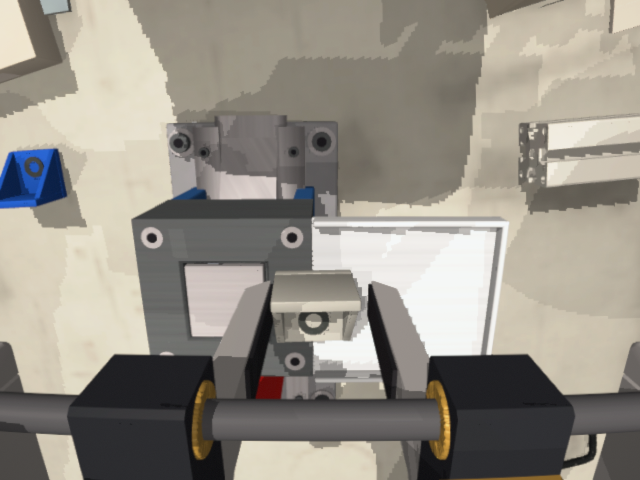

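The wrist view shows the bracket upright between the fingers at (315,300), halfway onto the shelf, with the ejector plate level and empty at (227,300). I'll continue the slide, then back off and lift.

```bash
python3 -m handwheel '-.012 -.15 0 0 .53;-.012 -.15 0 0 .53;-.012 -.15 0 0 .53;-.012 -.15 0 0 .53;-.012 -.15 0 0 .53;-.012 -.15 0 0 .53;-.01 -.1 0 0 .53;0 0 0 0 .53;0 0 0 0 .53;.01 .08 0 0 .53;0 0 0 0 .53'; python3 -c "
from h import *
shot('wrist','w7.png')"
```

```text
clock: 10.08
eef_pos: [618.6, 27.2, 84.4]
eef_rot: [-3.141, -0.0, -0.083]
wrist_force: [0.8, -0.2, 0.1]
finger_gap: 44.4
finger_force: 0.0
```

View pics/w7.png

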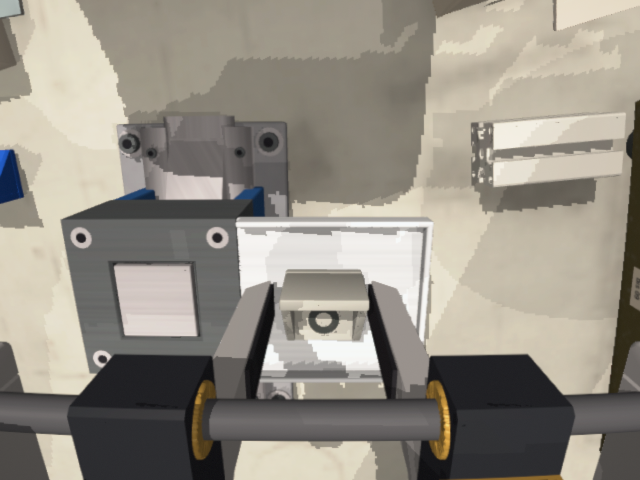

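The bracket stands on the shelf at (325,305), square and clear of both fingers, well past the die edge at x≈240 px. I'll lift out and check it.

```bash
python3 -m handwheel '0 0 .3 0 .53;0 0 .5 0 .53;0 0 .8 0 .53;0 0 .8 0 .53;-.6 0 .3 0 .53;-.9 0 0 0 .53;-.9 0 0 0 .53;-.5 0 0 0 .53;0 0 0 0 .53'; python3 -c "
from h import *
shot('wrist','w8.png')"
```

```text
clock: 10.88
eef_pos: [500.1, 26.7, 194.0]
eef_rot: [-3.142, -0.001, -0.083]
wrist_force: [0.4, 0.5, 0.1]
finger_gap: 44.3
finger_force: 0.0
```

View pics/w8.png

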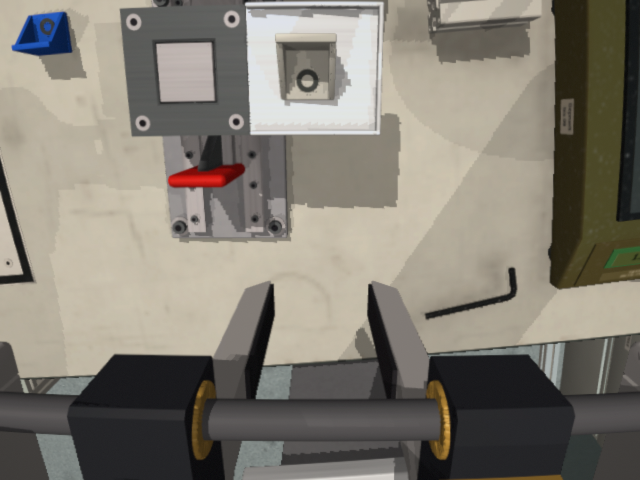

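The final view shows the bracket upright and wholly on the shelf at (307,70), and the wedge home with the plate at (207,177).

```bash
python3 -c "
from cell import *
print(sign_off())"
```

```text
the job is handed in; nothing more can be done
None
```

The job is handed in at about 11 s on the clock: the wedge is home and the bracket stands upright and wholly on the outfeed shelf, after a first push that passed over the red plate without touching it.

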